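# Scrape the wax chips off the trimming board

## Robot

A 6-joint arm with a two-finger parallel gripper is mounted at the origin on the work surface. World frame = base frame: x ahead of the robot, y to its left, z up, the work surface at z = 0. Lengths are in m, angles in rad, forces in N, time in s.
With the tool pointing down it reaches from about 0.425 to 0.95 m from the base axis. Payload 3.5 kg.
Tool frame: the origin (TCP) lies between the finger pads; the fingertips stand 22 mm ahead of it and the grasp point (between the pads) lies 3 mm ahead of it (ctrl.nose_length is the z of the fingertips in the tool frame, in m); z points along the fingers, y is the line along which they close (so a half turn about z gives the same grasp; the last joint's range is limited). The gripper opens to 85 mm and grips with 20 to 120 N. Pads are 22 mm wide; open, the fingers measure 114 mm over their backs; the gripper's body (76 mm by 85 mm) begins 54 mm behind the grasp point. The pads swing forward as they close: fully open they stand 13 mm farther back than shut.
Start: joints at [1.134, 0.286, 1.577, -0, 1.279, -0.15], TCP at [0.191, 0.647, 0.224] pointing down, gripper open.
Joint ranges: [-2.77, 2.77], [-0.9, 2.22], [0.21, 2.48], [-1.53, 4.67], [0.24, 2.81], [-2.84, 2.84]. Speed limits (rad/s): [2.79, 2.79, 3.14, 3.14, 3.14, 3.14].

## Interface

Orientations are given as a unit quaternion [x, y, z, w].
In Python, from plant import ctrl gives the robot as it stands. The module is installed in compiled form; this text tells all that it offers.
- The arm moves only by the tool send_rows, never from a script. Its argument "rows" is text: rows parted by semicolons, each of 7 numbers parted by spaces: the turn, a rotation vector about the tool's x, y, z in shares of 90 degrees (1.0 is 90 degrees), then the shift along the tool's x, y, z in fractions of the full range, 1 being 400 mm, then the opening, from -1 (shut) to 1 (fully open). A call has 1 to 8 rows; each row is the pose to reach, as a shift and turn from the pose commanded when the call began, along the tool's axes at that moment; what a row does not reach only later rows make up. A row lasts 1/8 s, in which the tool goes at most 62.5 mm and 10.7 degrees, less where a joint would pass 70% of its speed; a pose out of reach is approached as far as the arm can. Shift and turn numbers lie between -1 and 1, and a call with a number outside is refused. A call with a gripper value outside its range is refused whole. The fingers move at their own pace and stop on an object; "grip_force" is the grip in N (left out, the last holds). Time passes only in rows, so rows that repeat a pose let the fingers close. It gives the time, the measured TCP pose, the force, the opening and the grip force at its end, in the units of the state.
- ctrl.get_state(): the state, without advancing time (a new reading comes with each control period).
- ctrl.read_camera(name): name is "scene" or "top" or "wrist"; returns a dict with "color" (400x640x3 uint8, red, green, blue), "fx", "fy", "cx", "cy" (pixels), "extrinsics" (4x4, takes a point from world to camera coordinates). Camera axes: x right, y down, z forward; pixel columns grow to the right and rows downward; lengths in m; the calibration is good to about 2 mm. The wrist camera is an equidistant fisheye: a pixel r from the principal point sees the ray r / f radians off the axis. A picture is of the moment at which its call begins. There is no depth.
- ctrl.sign_off(): hands the job in; it is judged then, once.
Trained networks look in a picture, given as the dict that the camera call returned (one of the last four; its "shot" number tells which), for a name from the list of things; names that differ only in an ending like _2 or _b are one class to them, and where a whole thing is asked for, a point or a joint stands for the part that bears it (a point fixed in the world has none). Each returns a list of dicts, best first, with "p" (0 to 1); they miss things now and then, are a little off and sometimes report something else, mostly with a low value. They report only what shows in the picture. A call takes as long as a camera call. They do not tell look-alikes from the thing itself.
- ctrl.look_for(picture, target): "position" ([x, y, z] in m, in the coordinates of the camera as it stood for that picture, good to about 4 mm: the middle of the surface that is visible of it).
The state is a dict: "time": time; "qpos": joint angles; "dq": joint speeds; "joint_efforts": joint torques, N m; "eef_pos": TCP position; "tcp_rot": TCP orientation; "contact_force": force on the tool from outside, world axes, zero at the start; "wrist_torque": the same for the moment, N m; "opening": opening from 0.0 (shut) to 1.0 (fully open); "finger_force": force on a finger pad.
Only numpy, scipy, OpenCV 4.12 (cv2) and the standard library are available. Lean on these libraries where they do the work, as an engineer would, in place of code of your own. Each camera call takes 0.05 s, during which the arm holds its last target. There are 200 camera calls.

## Task

Take the wooden scraper block from its black rubber-topped rest and with it wipe all four wax chips off the trimming board, over its open end, into the metal tray; touch the chips with the scraper only. Do not shift the two candle jars that stand on the board, nor the other things close by. Then stand the scraper back upright on its rest and let go.

Things in the scene. Friction and masses are not known exactly. Their poses are not given: they have to be found in the camera images.
- board: Fixed dark-wood trimming board, 230 (its x) x 350 (its y) x 30 mm thick, origin at the centre of its underside, z up; the chips and both jars stand on its top, at z = 30 mm. Lips 12 mm high run along its long sides (x = +-107 to +-115 mm); its ends, y = +-175 mm, are open. The tray stands at one end, the rest at the other; which is which varies.
- tray: Fixed low aluminium tray, 230 (x) x 120 (y) x 22 mm high outside, walls and floor 3 mm, open on top, origin at the centre of its underside, z up. Its axes are parallel to the board's. Its centre lies 238 mm from the board's centre along board +y or -y (3 mm gap); its rim is 8 mm below the board's top, so chips pushed over that end drop in.
- rest: Fixed flat rest with a black rubber top, 230 (x) x 120 (y) x 18 mm high, origin at the centre of its underside, z up; axes parallel to the board's, at the board's other end (centre 238 mm from the board's centre). The scraper and a small tin stand on it.
- scraper: Loose light-wood scraper block, 0.11 kg, standing upright: base block 60 (its x, the blade's length) x 24 (its y) x 26 mm high, on it a grip rib 44 (x) x 16 (y) mm from z = 26 to 72 mm; origin at the centre of its underside, z up. It wipes with the long faces, at y = +-12 mm. Pinch the rib across its 16 mm (fingers closing along the scraper's y).
- jar_a: Loose candle jar with a metal lid, 64 mm diameter, 75 mm tall, 0.3 kg, standing on the board about 68 mm to the +x side of its centreline, in the -y half (35 to 85 mm from the middle); origin at the centre of its underside, z up. Not to be shifted.
- jar_b: Loose candle jar with a metal lid, 64 mm diameter, 68 mm tall, 0.28 kg, standing on the board about 68 mm to the -x side of its centreline, in the +y half (35 to 85 mm from the middle); origin at the centre of its underside, z up. Not to be shifted.
- chip1: Loose cream wax chip, flat bar 34 (x) x 22 (y) x 12 mm, about 11 g, lying on the board at any yaw; origin at the centre of its underside, z up at the start.
- chip2: Loose cream wax chip, disc 30 mm diameter, 13 mm high, about 11 g, lying flat on the board; origin at the centre of its underside, z up at the start.
- chip3: Loose cream wax chip, stub 28 (x) x 24 (y) x 14 mm, about 11 g, lying on the board close to jar_a, on the side away from the board's middle, any yaw; origin at the centre of its underside, z up at the start.
- chip4: Loose cream wax chip, T-shaped, 30 (x) x 24 (y) x 12 mm (y = -11 to +13 mm), about 11 g, lying on the board close to jar_b, on the side away from the board's middle, any yaw; origin at the centre of its underside, z up at the start.
- tin: Bystander: small round tin, 48 mm diameter, 30 mm high, standing on the rest near its +x end; origin at the centre of its underside, z up.
- pillar: Bystander: cream pillar candle, 58 mm diameter, 93 mm high, on the table beyond the board's far long side; origin at the centre of its underside, z up.
- giftbox: Bystander: cardboard box 60 x 80 x 45 mm high on the table beyond the board's far long side; origin at the centre of its underside, z up.
- jarlid: Bystander: steel jar lid, 72 mm diameter, 12 mm high, on the table at the board's near long side; origin at the centre of its underside, z up.
Things that resemble listed ones, but are neither listed nor needed, are in the scene too. What is shaped like the scraper but blue is not meant.

How it is judged:
On the way, in this order (a step that is already met when the one before it is completed fails the run):
1. the scraper is held over the board (y of scraper in the frame of board between -0.2 and 0.2 m and z of scraper in the frame of board above 0.02 m and contact force between the fingers and scraper above 1 N), for 0.1 s.
2. all four chips lie in the tray (x of chip1 in the frame of tray between -0.112 and 0.112 m and y of chip1 in the frame of tray between -0.057 and 0.057 m and z of chip1 in the frame of tray between -0.01 and 0.036 m and x of chip2 in the frame of tray between -0.112 and 0.112 m and y of chip2 in the frame of tray between -0.057 and 0.057 m and z of chip2 in the frame of tray between -0.01 and 0.036 m and x of chip3 in the frame of tray between -0.112 and 0.112 m and y of chip3 in the frame of tray between -0.057 and 0.057 m and z of chip3 in the frame of tray between -0.01 and 0.036 m and x of chip4 in the frame of tray between -0.112 and 0.112 m and y of chip4 in the frame of tray between -0.057 and 0.057 m and z of chip4 in the frame of tray between -0.01 and 0.036 m), for 0.2 s.
At the end, for the whole second after the job is handed in: All four chips lie at rest inside the tray (origin at most 112 mm along x, 57 mm along y from its centre, 36 mm above its underside); the scraper, released and at rest, stands upright (0.1 rad) on the rest, within 100 mm (x) and 55 mm (y) of its centre (all of step 2 and linear speed of each of chip1, chip2, chip3, chip4 below 0.03 m/s and x of scraper in the frame of rest between -0.1 and 0.1 m and y of scraper in the frame of rest between -0.055 and 0.055 m and z of scraper in the frame of rest between 0.014 and 0.022 m and angle between scraper's own z axis and vertical below 0.1 rad and linear speed of scraper below 0.02 m/s); the robot touches nothing.
It fails at once if a wax chip is touched by the fingers or the arm instead of the scraper (contact force between any of the fingers, the arm and chip1 above 0.3 N or contact force between any of the fingers, the arm and chip2 above 0.3 N or contact force between any of the fingers, the arm and chip3 above 0.3 N or contact force between any of the fingers, the arm and chip4 above 0.3 N).
It fails at once if a candle jar on the board is shifted more than 15 mm or tipped (distance of any of jar_a, jar_b from where it was at the start of the episode above 0.015 m or angle between any of jar_a, jar_b's own z axis and vertical above 0.2 rad).
It fails at once if another thing standing about (tin, pillar candle, cardboard box, jar lid) is shifted more than 30 mm (distance of any of tin, pillar, giftbox, jarlid from where it was at the start of the episode above 0.03 m).
It also fails if it takes over 72 s, if anything falls off the work surface, if the arm or the gripper's body presses on something with over 40 N, if the wrist force passes 120 N, or if a joint passes its speed limit or range.

## Working session

There is one attempt and no reset: what is moved stays moved. The work goes in short steps, Python scripts to look and compute and a tool call to move; the robot and the scene stay as the last step left them, time stands still between calls to the robot, and variables do not carry over. Pictures are saved under pics/ and viewed, at most 11 in all, crops included, and the job is handed in when it is done.

Besides the shell and the picture viewer there is one more tool, called as name(argument=value, ...) on one line, values as JSON. send_rows: Moves the arm, as the interface text tells. Its arguments: {"type":"object","properties":{"rows":{"type":"string"},"grip_force":{"type":"number"}},"required":["rows"]}

```bash
mkdir -p pics; cat > h.py <<'E'
import numpy as np, cv2
from plant import ctrl
def world(pic,p):
    E=np.array(pic["extrinsics"]); return E[:3,:3].T@(np.array(p)-E[:3,3])
def pix(pic,P):
    E=np.array(pic["extrinsics"]); c=E[:3,:3]@np.array(P)+E[:3,3]
    return pic["fx"]*c[0]/c[2]+pic["cx"],pic["fy"]*c[1]/c[2]+pic["cy"]
def onplane(pic,u,v,z):
    E=np.array(pic["extrinsics"]);R=E[:3,:3];o=-R.T@E[:3,3]
    d=R.T@np.array([(u-pic["cx"])/pic["fx"],(v-pic["cy"])/pic["fy"],1]); return o+d*(z-o[2])/d[2]
def save(pic,n): cv2.imwrite("pics/"+n,pic["color"][:,:,::-1])
E
python3 - <<'E'
from h import *
s=ctrl.get_state(); print(s["time"],s["eef_pos"],s["tcp_rot"],ctrl.nose_length)
for n in ("top","scene"):
    p=ctrl.read_camera(n); save(p,n+"0.png"); print(n,p["fx"],p["cx"],p["cy"],np.round(p["extrinsics"],3).tolist())
    for t in ["board","tray","rest","scraper","jar_a","chip1","chip2","chip3","chip4","tin","pillar","giftbox","jarlid"]:
        print(t,[(round(d["p"],2),np.round(world(p,d["position"]),3).tolist(),np.round(pix(p,world(p,d["position"]))).tolist()) for d in ctrl.look_for(p,t)[:4]])
E
```

```text
0.0 [0.19060101 0.6468049  0.22220074] [ 1.42896450e-01  9.89736900e-01 -1.15995359e-03 -3.56192761e-04] 0.022
top 394.44209052289614 319.37479812965324 196.22817021658128 [[-0.13, -0.991, -0.002, 0.037], [-0.971, 0.128, -0.203, 0.508], [0.201, -0.024, -0.979, 0.75], [0.0, 0.0, 0.0, 1.0]]
board [(0.95, [0.506, 0.033, 0.028], [290.0, 203.0]), (0.57, [0.344, -0.004, 0.014], [318.0, 280.0])]
tray [(0.82, [0.533, 0.279, 0.006], [175.0, 208.0])]
rest [(0.84, [0.478, -0.188, 0.016], [395.0, 204.0])]
scraper [(0.7, [0.534, -0.344, 0.043], [467.0, 166.0]), (0.7, [0.31, -0.191, 0.051], [415.0, 285.0]), (0.69, [0.429, -0.333, 0.046], [473.0, 216.0]), (0.56, [0.471, -0.201, 0.073], [408.0, 202.0])]
jar_a [(0.95, [0.447, 0.096, 0.097], [257.0, 232.0]), (0.93, [0.568, -0.006, 0.101], [303.0, 163.0])]
chip1 [(0.64, [0.47, -0.022, 0.042], [318.0, 216.0]), (0.63, [0.549, -0.071, 0.044], [337.0, 176.0]), (0.61, [0.558, 0.109, 0.04], [250.0, 183.0]), (0.45, [0.483, 0.156, 0.04], [231.0, 221.0])]
chip2 [(0.64, [0.47, -0.022, 0.042], [318.0, 216.0]), (0.63, [0.549, -0.071, 0.044], [337.0, 176.0]), (0.61
[... 1691 characters left out ...]
.557, -0.075, 0.038], [296.0, 228.0]), (0.55, [0.558, 0.101, 0.045], [357.0, 181.0]), (0.47, [0.471, -0.022, 0.044], [288.0, 188.0])]
chip3 [(0.69, [0.557, -0.075, 0.038], [296.0, 228.0]), (0.55, [0.558, 0.101, 0.045], [357.0, 181.0]), (0.47, [0.471, -0.022, 0.044], [288.0, 188.0])]
chip4 [(0.69, [0.557, -0.075, 0.038], [296.0, 228.0]), (0.55, [0.558, 0.101, 0.045], [357.0, 181.0]), (0.47, [0.471, -0.022, 0.044], [288.0, 188.0])]
tin [(0.74, [0.583, -0.226, 0.048], [241.0, 281.0])]
pillar [(0.62, [0.691, 0.127, 0.076], [417.0, 201.0])]
giftbox [(0.71, [0.685, -0.112, 0.043], [327.0, 281.0])]
jarlid [(0.77, [0.347, -0.005, 0.014], [261.0, 163.0]), (0.31, [0.691, 0.13, 0.075], [418.0, 200.0])]
```

```bash
python3 - <<'E'
import cv2
a=cv2.imread("pics/top0.png");b=cv2.imread("pics/scene0.png")
cv2.imwrite("pics/t1.png",cv2.resize(a[90:310,110:510],None,fx=2,fy=2,interpolation=2))
cv2.imwrite("pics/s1.png",cv2.resize(b[90:380,100:500],None,fx=2,fy=2,interpolation=2))
E
```

```text
(no output)
```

View pics/t1.png

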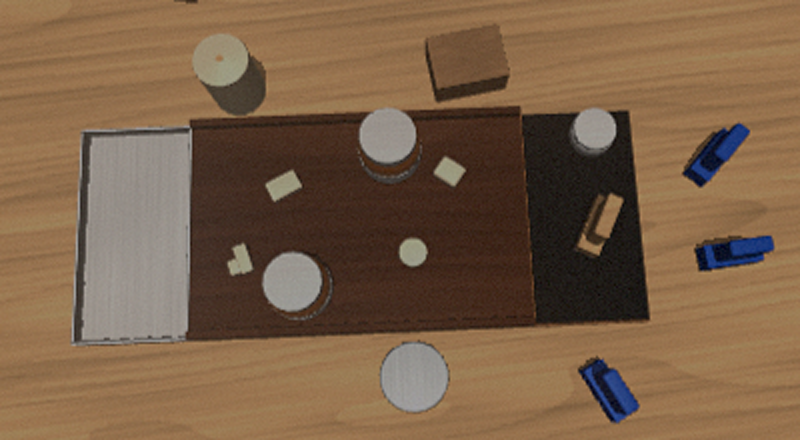

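View pics/s1.png

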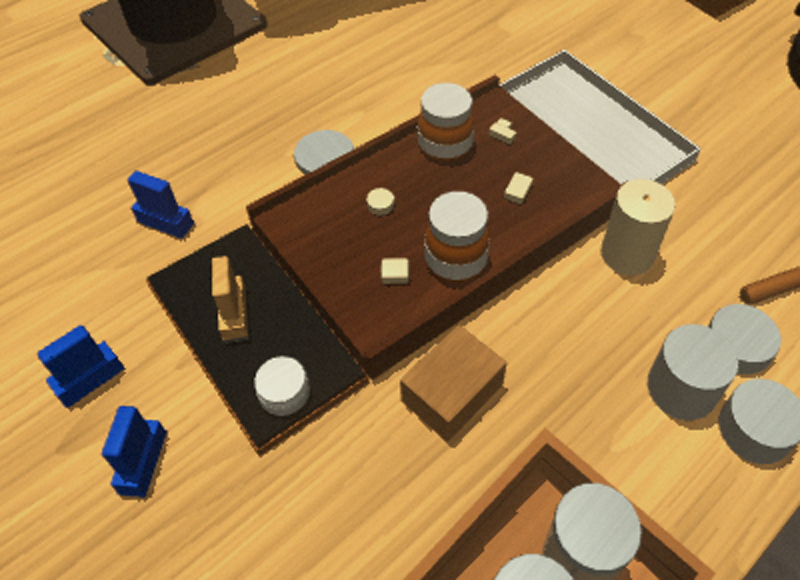

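The top crop shows the tray at left (+y), the rest at right with the light-wood scraper at about (600,225) and the tin at (594,130). The jars are at (388,137) and (293,283). The chips are at (284,186), (240,260), (413,252) and (450,171). The scene crop agrees, and all three scraper look-alikes are blue.

```bash
python3 - <<'E'
from h import *
T=ctrl.read_camera("top");S=ctrl.read_camera("scene")
def o(n,pts,z,p=T,off=(110,90)):
    q=[onplane(p,u/2+off[0],v/2+off[1],z)[:2] for u,v in pts]; print(n,np.round(q,4).tolist()); return np.array(q)
R=o("rest",[(523,115),(628,112),(649,319),(535,323)],.018)
o("restS",[(149,278),(246,226),(365,381),(261,447)],.018,S,(100,90))
t=o("tray",[(82,130),(73,344)],.022)
b=o("board lipR/L",[(520,108),(190,122),(189,340),(535,323)],.042)
o("tops jar",[(388,134),(293,281)],.1); o("tin",[(595,129)],.048)
o("chips",[(284,186),(240,260),(413,252),(450,171)],.042)
# hsv scraper segmentation within rest area -> rib top shape
for n,p,z in(("top",T,.09),("scene",S,.09)):
    h=cv2.cvtColor(p["color"],cv2.COLOR_RGB2HSV); m=((h[...,0]>8)&(h[...,0]<28)&(h[...,1]>60)&(h[...,2]>(60))).astype('uint8')
    c=[int(x) for x in pix(p,[.478,-.205,.06])]; w=np.zeros_like(m); w[c[1]-24:c[1]+26,c[0]-18:c[0]+18]=1; m*=w
    r=cv2.minAreaRect(cv2.findNonZero(m)); print(n,c,m.sum(),r)
    x0,y0=c[0]-25,c[1]-30; cv2.imwrite(f"pics/sc_{n}.png",cv2.resize(p["color"][y0:y0+60,x0:x0+50,::-1],None,fx=8,fy=8,interpolation=2)); print(x0,y0)
a=cv2.imread("pics/sc_top.png");b=cv2.imread("pics/sc_scene.png"); cv2.imwrite("pics/sc.png",cv2.hconcat([a,b]))
E
```

```text
rest [[0.6081, -0.1568], [0.5965, -0.2706], [0.3734, -0.251], [0.3846, -0.1339]]
restS [[0.3798, -0.2519], [0.3902, -0.1403], [0.6189, -0.1632], [0.606, -0.271]]
tray [[0.6524, 0.3183], [0.4249, 0.3376]]
board lipR/L [[0.6085, -0.1506], [0.6388, 0.1969], [0.4119, 0.2142], [0.3835, -0.1302]]
tops jar [[0.58, -0.0087], [0.4491, 0.0972]]
tin [[0.5736, -0.2235]]
chips [[0.5567, 0.1052], [0.4854, 0.157], [0.4706, -0.0185], [0.5501, -0.0677]]
top [408, 199] 337 ((409.6134033203125, 201.49485778808594), (13.504103660583496, 33.100284576416016), 23.96249008178711)
383 169
scene [216, 234] 599 ((214.0329132080078, 234.709716796875), (34.09541702270508, 48.790992736816406), 2.385944128036499)
191 204
```

View pics/sc.png

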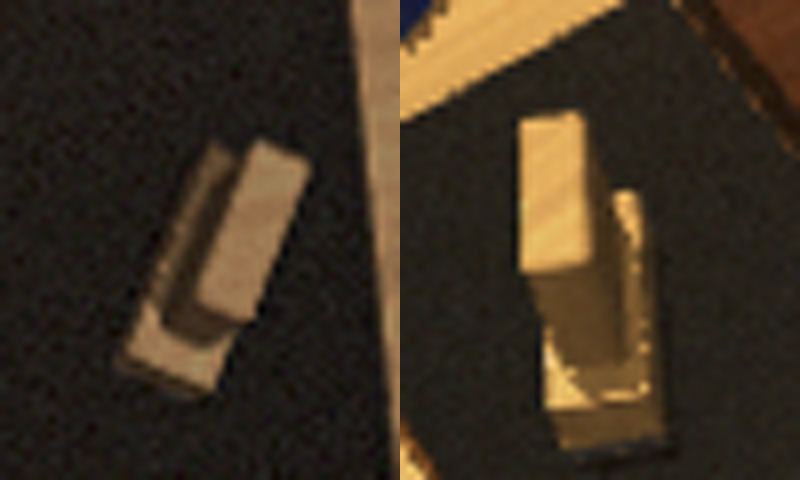

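The left panel (top view) has the rib-top corners at (258,138), (311,162), (250,322) and (198,302). The right panel (scene view) has them at (518,120), (583,112), (590,268) and (520,272). Next I'll triangulate these.

```bash
python3 - <<'E'
from h import *
T=ctrl.read_camera("top");S=ctrl.read_camera("scene")
def P(p):return np.diag([1,1,1])@np.array([[p["fx"],0,p["cx"]],[0,p["fy"],p["cy"]],[0,0,1]])@np.array(p["extrinsics"])[:3]
a=np.array([(258,138),(311,162),(250,322),(198,302)])/8.+[383,169]
b=np.array([(118,120),(183,112),(190,268),(120,272)])/8.+[191,204]
for n,p,q in(("T",T,a),("S",S,b)):
    w=np.array([onplane(p,u,v,.09) for u,v in q])[:,:2]; print(n,np.round(w,4).tolist(),w.mean(0).round(4))
    r=cv2.minAreaRect(w.astype('float32')*1000); print(r)
# centre triangulation
h=cv2.triangulatePoints(P(T),P(S),a.mean(0),b.mean(0)); print("tri",(h[:3]/h[3]).T)
def tri(x,y):
    h=cv2.triangulatePoints(P(T),P(S),np.array(x,float),np.array(y,float)); return (h[:3]/h[3]).ravel()
print("restcorner",[tri(np.array(x)/2.+[110,90],np.array(y)/2.+[100,90]).round(4).tolist() for x,y in(((649,319),(149,278)),((628,112),(261,447)))])
th=np.radians(-4.9);R=np.array([[np.cos(th),-np.sin(th)],[np.sin(th),np.cos(th)]]);c=np.array([.5115,.0328])
obs={}
for n,p in(("T",T),("S",S)):
    for k in("chip1","jar_a","tin","jarlid","scraper"):
        for d in ctrl.look_for(p,k):
            if d["p"]>.3:
                w=world(p,d["position"]);print(n,k,round(d["p"],2),w.round(3),(R.T@(w[:2]-c)).round(3))
for k,w in dict(bar=(.5567,.1052),T=(.4854,.157),disc=(.4706,-.0185),stub=(.5501,-.0677),ja=(.580,-.0087),jb=(.4491,.0972),tin=(.5736,-.2235)).items(): print(k,(R.T@(np.array(w)-c)).round(4))
E
```

```text
T [[0.4961, -0.2158], [0.4885, -0.2275], [0.4517, -0.2058], [0.4581, -0.1942]] [ 0.4736 -0.2108]
((473.6650085449219, -211.0530242919922), (13.881462097167969, 43.65391540527344), 60.44215774536133)
S [[0.4569, -0.2078], [0.4651, -0.1955], [0.5027, -0.2183], [0.493, -0.2304]] [ 0.4794 -0.213 ]
((479.79937744140625, -213.09402465820312), (15.402551651000977, 44.478694915771484), 58.008636474609375)
tri [[ 0.47477949 -0.21214176  0.0834822 ]]
restcorner [[0.374, -0.2519, 0.0117], [0.6004, -0.2718, 0.0086]]
T chip1 0.71 [0.556 0.105 0.04 ] [0.038 0.076]
T chip1 0.66 [0.482 0.157 0.041] [-0.04   0.121]
T chip1 0.62 [ 0.47  -0.02   0.039] [-0.037 -0.056]
T chip1 0.46 [ 0.548 -0.067  0.045] [ 0.045 -0.096]
T jar_a 0.88 [ 0.565 -0.008  0.103] [ 0.057 -0.036]
T jar_a 0.69 [0.448 0.092 0.098] [-0.069  0.054]
T jar_a 0.36 [ 0.472 -0.019  0.044] [-0.035 -0.055]
T tin 0.89 [ 0.573 -0.223  0.045] [ 0.083 -0.249]
T jarlid 0.65 [ 0.346 -0.003  0.012] [-0.162 -0.05 ]
T scraper 0.96 [ 0.426 -0.334  0.046] [-0.054 -0.373]
T scraper 0.9 [ 0.534 -0.342  0.042] [ 0.054 -0.371]
T scraper 0.72 [ 0.311 -0.1
[... 201 characters left out ...]
488 0.146 0.042] [-0.033  0.11 ]
S chip1 0.51 [0.558 0.103 0.045] [0.041 0.073]
S jar_a 0.92 [ 0.591 -0.019  0.093] [ 0.083 -0.045]
S jar_a 0.73 [0.463 0.087 0.082] [-0.053  0.05 ]
S tin 0.75 [ 0.585 -0.226  0.049] [ 0.095 -0.251]
S jarlid 0.7 [ 0.349 -0.007  0.011] [-0.159 -0.053]
S jarlid 0.57 [ 0.686 -0.111  0.045] [ 0.186 -0.128]
S scraper 0.98 [ 0.497 -0.219  0.059] [ 0.007 -0.252]
S scraper 0.92 [ 0.317 -0.2    0.036] [-0.174 -0.248]
S scraper 0.9 [ 0.439 -0.352  0.035] [-0.039 -0.389]
S scraper 0.65 [ 0.551 -0.351  0.037] [ 0.072 -0.379]
bar [0.0389 0.076 ]
T [-0.0366  0.1215]
disc [-0.0364 -0.0546]
stub [ 0.047  -0.0968]
ja [ 0.0718 -0.0355]
jb [-0.0677  0.0588]
tin [ 0.0838 -0.2501]
```

Careful with the scale: shifts go in shares of 400 mm and turns go in shares of 90 degrees. That gives: -372 mm is -0.93, -258 mm is -0.645, 14 degrees is 0.1556.

send_rows(rows="0 0 0.0222 -0.08 -0.115 0 1;0 0 0.0444 -0.16 -0.23 0 1;0 0 0.0667 -0.2425 -0.3475 0 1;0 0 0.0889 -0.3225 -0.465 0 1;0 0 0.1111 -0.4025 -0.58 0 1;0 0 0.1333 -0.4825 -0.6975 0 1;0 0 0.1556 -0.565 -0.8125 0 1;0 0 0.1556 -0.645 -0.93 0 1")

```text
time: 3.1
eef_pos: [0.3335, 0.216, 0.2241]
tcp_rot: [0.262, 0.965, 0.0, 0.001]
contact_force: [0.5, 0.0, 0.3]
opening: 1.0
finger_force: 0.0
```

In the tool's units: -339 mm is -0.8475, -297 mm is -0.7425.

send_rows(rows="0 0 0 -0.105 -0.0925 0 1;0 0 0 -0.2125 -0.185 0 1;0 0 0 -0.3175 -0.2775 0 1;0 0 0 -0.425 -0.37 0 1;0 0 0 -0.53 -0.465 0 1;0 0 0 -0.6375 -0.5575 0 1;0 0 0 -0.7425 -0.65 0 1;0 0 0 -0.8475 -0.7425 0 1")

```text
time: 4.1
eef_pos: [0.4754, -0.2122, 0.224]
tcp_rot: [0.263, 0.965, -0.0, 0.0]
contact_force: [0.9, 0.3, 0.3]
opening: 1.001
finger_force: 0.0
```

```bash
python3 - <<'E'
from h import *
W=ctrl.read_camera("wrist");save(W,"w0.png")
s=ctrl.get_state();print(s["eef_pos"],s["tcp_rot"],s["time"],W["fx"],W["cx"],W["cy"])
E_=np.array(W["extrinsics"]);print((-E_[:3,:3].T@E_[:3,3]).round(4),E_[:3,:3].round(3).tolist())
for k in("scraper","tin"):
    print([(round(d["p"],2),world(W,d["position"]).round(3).tolist()) for d in ctrl.look_for(W,k)])
E
```

```text
[ 0.47680227 -0.21804136  0.22387386] [ 0.26428362  0.96444062 -0.00232329  0.0017497 ] 4.15 309.70691628693146 317.0790253053057 196.2260295484173
[ 0.4055 -0.1719  0.3739] [[0.507, 0.862, 0.001], [0.818, -0.482, 0.312], [0.27, -0.158, -0.95]]
[(0.97, [0.429, -0.336, 0.052]), (0.83, [0.469, -0.205, 0.089]), (0.76, [0.319, -0.194, 0.067]), (0.73, [0.557, 0.102, 0.039]), (0.67, [0.522, -0.34, 0.045])]
[(0.63, [0.573, -0.227, 0.044])]
```

View pics/w0.png

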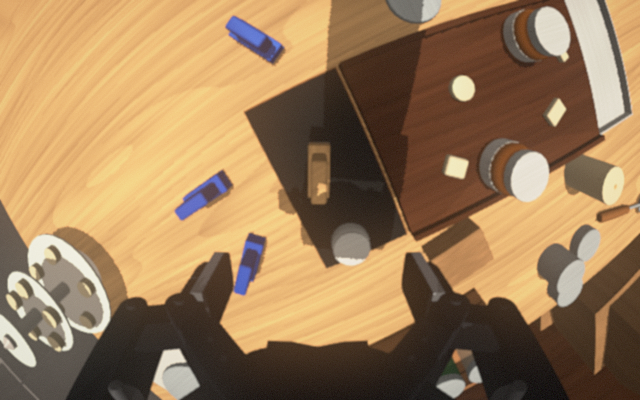

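The wrist picture shows the scraper in shadow at about (318,172) with the tin at (351,243), and the blue copies well apart from them. I'll overlay the scraper model on all three views to check its pose.

```bash
cat >> h.py <<'E'
def fpix(pic,P):
    E=np.array(pic["extrinsics"]); c=E[:3,:3]@np.array(P)+E[:3,3]
    r=np.hypot(c[0],c[1]);t=np.arctan2(r,c[2])*pic["fx"]; return t*c[0]/r+pic["cx"],t*c[1]/r+pic["cy"]
def box(x,y,yaw,lx,ly,z):
    c,s=np.cos(yaw),np.sin(yaw)
    return [(x+c*a*lx/2-s*b*ly/2,y+s*a*lx/2+c*b*ly/2,z) for a,b in((-1,-1),(1,-1),(1,1),(-1,1))]
E
python3 - <<'E'
from h import *
out=[]
for n,f in(("wrist",fpix),("top",pix),("scene",pix)):
    W=ctrl.read_camera(n);x,y,yaw=.4755,-.2115,np.radians(-30.8)
    c=f(W,(x,y,.05));x0,y0=int(c[0]-33),int(c[1]-40);k=8 if n!="w" else 8
    im=W["color"][y0:y0+74,x0:x0+66,::-1].copy()
    im=cv2.resize(cv2.convertScaleAbs(im,alpha=1.3),None,fx=4*1,fy=4,interpolation=2)
    for lx,ly,z,col in((.044,.016,.09,(0,0,255)),(.06,.024,.018,(0,255,0))):
        q=np.array([f(W,p) for p in box(x,y,yaw,lx,ly,z)]);q=((q-[x0,y0]+.5)*4).astype(int)
        cv2.polylines(im,[q],True,col,1)
    out.append(im)
o=cv2.hconcat(out);print(o.shape);cv2.imwrite("pics/ov.png",o)
E
```

```text
(296, 792, 3)
```

View pics/ov.png

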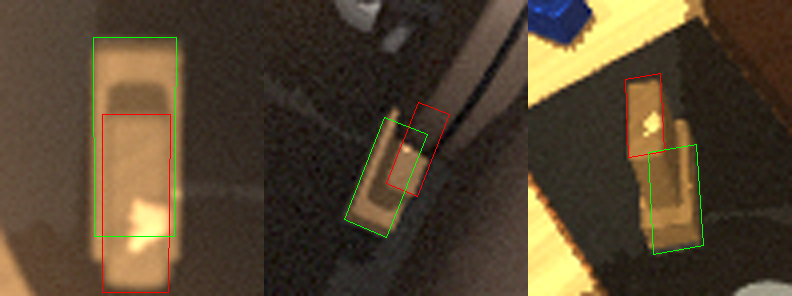

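The overlays agree on all three views, so I'll approach.

In the tool's units: 75 mm is 0.1875, 70 mm is 0.175.

send_rows(rows="0 0 0 0.01 0.0125 0.05 1;0 0 0 0.01 0.0125 0.1 1;0 0 0 0.01 0.0125 0.15 1;0 0 0 0.01 0.0125 0.175 1;0 0 0 0.01 0.0125 0.1875 1;0 0 0 0.01 0.0125 0.1875 1")

```text
time: 5.15
eef_pos: [0.4742, -0.2036, 0.149]
tcp_rot: [0.262, 0.965, -0.0, 0.0]
contact_force: [0.5, -0.1, 0.0]
opening: 1.001
finger_force: 0.0
```

```bash
python3 - <<'E'
from h import *
for i in range(2):
    W=ctrl.read_camera("wrist");s=ctrl.get_state();print(s["time"],s["eef_pos"].round(4),s["tcp_rot"].round(4))
x,y,yaw=.4755,-.2115,np.radians(-30.8)
x0,y0=260,150
im=W["color"][y0:y0+130,x0:x0+120,::-1].copy();im=cv2.resize(cv2.convertScaleAbs(im,alpha=1.3),None,fx=4,fy=4,interpolation=2)
for lx,ly,z,col in((.044,.016,.09,(0,0,255)),(.06,.024,.044,(0,255,0))):
    q=np.array([fpix(W,p) for p in box(x,y,yaw,lx,ly,z)]);q=((q-[x0,y0]+.5)*4).astype(int);cv2.polylines(im,[q],True,col,1)
cv2.imwrite("pics/w2.png",im)
E
```

```text
5.2 [ 0.4744 -0.2038  0.1493] [ 2.623e-01  9.650e-01 -2.000e-04  6.000e-04]
5.25 [ 0.4745 -0.204   0.1495] [ 2.624e-01  9.650e-01 -2.000e-04  7.000e-04]
```

View pics/w2.png

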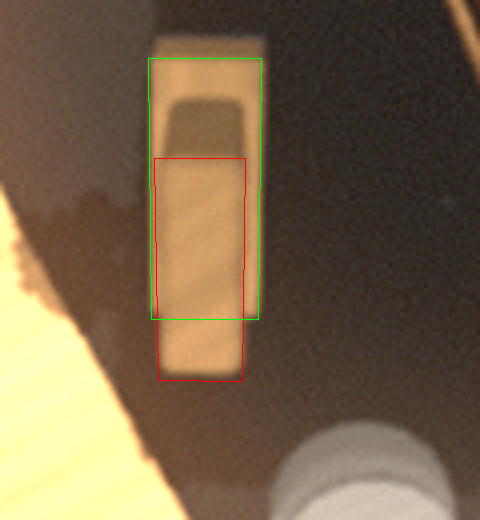

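The model fits within about 1 mm. I'll centre laterally, descend and grip.

In the tool's units: 76 mm is 0.19, 74 mm is 0.185.

send_rows(rows="0 0 0 -0.0125 -0.015 0.025 1;0 0 0 -0.0125 -0.015 0.075 1;0 0 0 -0.0125 -0.015 0.125 1;0 0 0 -0.0125 -0.015 0.1625 1;0 0 0 -0.0125 -0.015 0.185 1;0 0 0 -0.0125 -0.015 0.19 1;0 0 0 -0.0125 -0.015 0.19 1;0 0 0 -0.0125 -0.015 0.19 1", grip_force=50)

```text
time: 6.25
eef_pos: [0.4759, -0.2119, 0.0734]
tcp_rot: [0.262, 0.965, -0.0, 0.001]
contact_force: [-0.5, 1.0, -0.3]
opening: 1.002
finger_force: 0.0
```

send_rows(rows="0 0 0 0 0 0 -1;0 0 0 0 0 0 -1;0 0 0 0 0 0 -1;0 0 0 0 0 0 -1;0 0 0 0 0 0 -1;0 0 0 0 0 0 -1", grip_force=50)

```text
time: 7.0
eef_pos: [0.4756, -0.2116, 0.0728]
tcp_rot: [0.262, 0.965, -0.0, 0.0]
contact_force: [-0.1, 0.6, 1.4]
opening: 0.164
finger_force: 51.2
```

Gripped: opening 0.164, finger force 51 N. Next I'll lift, turn the blade along the board's y axis and go above the outer side of chip3.

In the tool's units: 169 mm is 0.4225, 140 mm is 0.35, 63.6 degrees is 0.7067.

send_rows(rows="0 0 0 0 0 -0.075 -1;0 0 0 0 0 -0.1625 -1;0 0 0.1178 -0.0125 0.07 -0.175 -1;0 0 0.2356 -0.025 0.14 -0.175 -1;0 0 0.3533 -0.0375 0.21 -0.175 -1;0 0 0.4711 -0.05 0.28 -0.175 -1;0 0 0.5889 -0.0625 0.35 -0.175 -1;0 0 0.7067 -0.0775 0.4225 -0.175 -1")

```text
time: 8.0
eef_pos: [0.5876, -0.0806, 0.1417]
tcp_rot: [0.734, 0.68, -0.001, -0.001]
contact_force: [-0.2, 0.2, -0.5]
opening: 0.165
finger_force: 50.9
```

```bash
cat >> h.py <<'E'
th=np.radians(-4.9);RB=np.array([[np.cos(th),-np.sin(th)],[np.sin(th),np.cos(th)]]);CB=np.array([.5115,.0328])
def where():
    s=ctrl.get_state();q=s["tcp_rot"];print(round(s["time"],2),"board xy mm",((RB.T@(s["eef_pos"][:2]-CB))*1000).round(1),"z",round(s["eef_pos"][2]*1000,1),"phi",round(2*np.degrees(np.arctan2(q[1],q[0]))-90,2),"quat",q.round(4),s["contact_force"].round(1))
E
python3 - <<'E'
from h import *
for i in range(3): W=ctrl.read_camera("wrist");where()
save(W,"w3.png")
for d in ctrl.look_for(W,"chip1"):
    w=world(W,d["position"]);print(round(d["p"],2),w.round(3),(RB.T@(w[:2]-CB)).round(3))
E
```

```text
8.05 board xy mm [  87.3 -104. ] z 142.0 phi -4.6 quat [ 7.349e-01  6.782e-01  1.100e-03 -4.000e-04] [ 0.8  2.  -0.1]
8.1 board xy mm [  86.3 -105.4] z 141.9 phi -3.97 quat [ 7.312e-01  6.822e-01  1.000e-04 -5.000e-04] [-0.3  0.2 -1.6]
8.15 board xy mm [  85.5 -106.4] z 141.7 phi -3.83 quat [ 7.304e-01  6.831e-01 -5.000e-04 -6.000e-04] [-0.6  0.  -1.6]
0.93 [ 0.554 -0.068  0.042] [ 0.051 -0.097]
0.57 [ 0.58  -0.218  0.046] [ 0.089 -0.244]
0.56 [ 0.474 -0.018  0.042] [-0.033 -0.054]
```

View pics/w3.png

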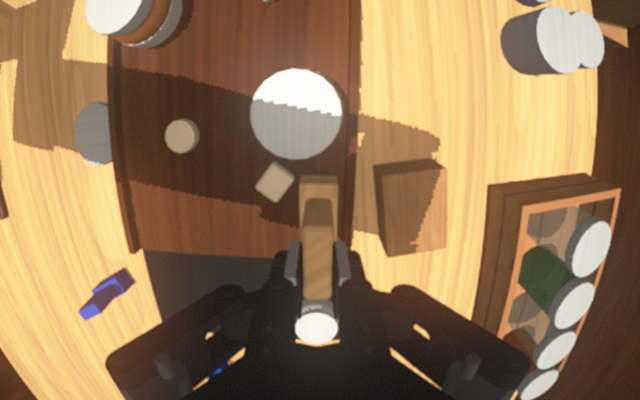

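In the tool's units: 55 mm is 0.1375, 52 mm is 0.13, 1 degrees is 0.0111.

send_rows(rows="0 0 0.0111 -0.0075 0.0025 0.0375 -1;0 0 0.0111 -0.0075 0.0025 0.075 -1;0 0 0.0111 -0.0075 0.0025 0.1125 -1;0 0 0.0111 -0.0075 0.0025 0.13 -1;0 0 0.0111 -0.0075 0.0025 0.1375 -1;0 0 0.0111 -0.0075 0.0025 0.1375 -1;0 0 0.0111 -0.0075 -0.0125 0.1375 -1;0 0 0.0111 -0.0075 -0.0325 0.1375 -1")

```text
time: 9.2
eef_pos: [0.5744, -0.0836, 0.0882]
tcp_rot: [0.737, 0.675, 0.0, 0.0]
contact_force: [-0.1, 0.5, -0.7]
opening: 0.165
finger_force: 50.9
```

```bash
python3 - <<'E'
from h import *
where()
E
```

```text
9.2 board xy mm [  72.6 -110.6] z 88.2 phi -5.02 quat [7.374e-01 6.754e-01 2.000e-04 4.000e-04] [-0.1  0.5 -0.7]
```

In the tool's units: -46 mm is -0.115, -42 mm is -0.105.

send_rows(rows="0 0 0 0 -0.025 0.005 -1;0 0 0 0 -0.05 0.005 -1;0 0 0 0 -0.075 0.005 -1;0 0 0 0 -0.1 0.005 -1;0 0 0 0 -0.115 0.005 -1;0 0 0 0 -0.115 0.005 -1;0 0 0 0 -0.105 -0.0375 -1;0 0 0 0 -0.105 -0.1 -1")

```text
time: 10.2
eef_pos: [0.5331, -0.08, 0.1286]
tcp_rot: [0.737, 0.675, -0.0, -0.0]
contact_force: [0.3, -0.1, -2.2]
opening: 0.168
finger_force: 50.9
```

```bash
python3 - <<'E'
from h import *
where()
W=ctrl.read_camera("wrist");where();
for d in ctrl.look_for(W,"chip1"):
    w=world(W,d["position"]);print(round(d["p"],2),w.round(3),(RB.T@(w[:2]-CB)).round(3))
W=ctrl.read_camera("top")
for d in ctrl.look_for(W,"chip1"):
    w=world(W,d["position"]);print(round(d["p"],2),w.round(3),(RB.T@(w[:2]-CB)).round(3))
E
```

```text
10.2 board xy mm [  31.2 -110.5] z 128.6 phi -5.03 quat [ 7.375e-01  6.754e-01 -1.000e-04 -2.000e-04] [ 0.3 -0.1 -2.2]
10.25 board xy mm [  33.9 -111.1] z 133.2 phi -5.02 quat [0.7374 0.6755 0.0018 0.0033] [ 1.9 -0.2  0.8]
0.93 [ 0.475 -0.02   0.043] [-0.032 -0.056]
0.73 [0.559 0.106 0.041] [0.041 0.077]
0.59 [0.483 0.155 0.043] [-0.039  0.119]
```

In the tool's units: -104 mm is -0.26, -103 mm is -0.2575.

send_rows(rows="0 0 0 0.04 -0.065 0 -1;0 0 0 0.08 -0.13 0 -1;0 0 0 0.1225 -0.195 0 -1;0 0 0 0.1625 -0.2575 0 -1;0 0 0 0.1625 -0.26 0.0375 -1;0 0 0 0.1625 -0.26 0.075 -1;0 0 0 0.1625 -0.26 0.1 -1;0 0 0 0.1625 -0.26 0.1 -1")

```text
time: 11.4
eef_pos: [0.4343, -0.0062, 0.0862]
tcp_rot: [0.738, 0.675, -0.001, -0.001]
contact_force: [-0.3, -0.4, -2.0]
opening: 0.172
finger_force: 50.9
```

```bash
python3 - <<'E'
from h import *
where()
for n in("wrist","top"):
  W=ctrl.read_camera(n);print(n);where()
  for d in ctrl.look_for(W,"chip1"):
    w=world(W,d["position"]);print(round(d["p"],2),w.round(3),(RB.T@(w[:2]-CB)).round(3))
E
```

```text
11.4 board xy mm [-73.6 -45.5] z 86.2 phi -5.07 quat [ 0.7377  0.6751 -0.0008 -0.0012] [-0.3 -0.4 -2. ]
wrist
11.45 board xy mm [-73.1 -45.5] z 87.0 phi -5.07 quat [ 7.377e-01  6.752e-01 -4.000e-04 -6.000e-04] [ 0.4 -0.2 -0.6]
0.81 [ 0.505 -0.063  0.041] [ 0.002 -0.096]
0.78 [0.555 0.106 0.039] [0.037 0.077]
0.55 [ 0.472 -0.018  0.043] [-0.035 -0.054]
top
11.55 board xy mm [-72.6 -45.5] z 87.9 phi -5.05 quat [7.376e-01 6.753e-01 1.000e-04 2.000e-04] [ 0.1 -0.4 -1.3]
0.58 [0.553 0.107 0.039] [0.035 0.077]
0.55 [0.486 0.157 0.042] [-0.036  0.122]
```

In the tool's units: -60 mm is -0.15, 45 mm is 0.1125.

send_rows(rows="0 0 0 0 0.02 0.0025 -1;0 0 0 0 0.045 0.0025 -1;0 0 0 0 0.07 0.0025 -1;0 0 0 0 0.095 0.0025 -1;0 0 0 0 0.1125 0.0025 -1;0 0 0 0 0.1125 0.0025 -1;0 0 0 0 0.1025 -0.05 -1;0 0 0 0 0.1025 -0.15 -1")

```text
time: 12.6
eef_pos: [0.4734, -0.0091, 0.146]
tcp_rot: [0.737, 0.675, -0.002, -0.002]
contact_force: [0.9, -0.1, -0.7]
opening: 0.165
finger_force: 50.9
```

In the tool's units: 183 mm is 0.4575, 165 mm is 0.4125.

send_rows(rows="0 0 0 0 0 -0.125 -1;0 0 0 0.0375 -0.0125 -0.1375 -1;0 0 0 0.125 -0.0325 -0.1375 -1;0 0 0 0.225 -0.0625 -0.1375 -1;0 0 0 0.325 -0.095 -0.1375 -1;0 0 0 0.4125 -0.115 -0.1375 -1;0 0 0 0.4575 -0.115 -0.1 -1;0 0 0 0.4575 -0.115 -0.1 -1")

```text
time: 13.6
eef_pos: [0.4435, 0.1776, 0.1849]
tcp_rot: [0.737, 0.676, -0.002, -0.002]
contact_force: [-0.4, -0.2, -1.5]
opening: 0.167
finger_force: 50.9
```

```bash
python3 - <<'E'
from h import *
where()
for n in("wrist","top"):
  W=ctrl.read_camera(n);print(n);where();save(W,n+"5.png")
  for d in ctrl.look_for(W,"chip1"):
    w=world(W,d["position"]);print(round(d["p"],2),w.round(3),(RB.T@(w[:2]-CB)).round(3))
E
```

```text
13.6 board xy mm [-80.2 138.5] z 184.9 phi -4.87 quat [ 0.7365  0.6764 -0.0024 -0.0015] [-0.4 -0.2 -1.5]
wrist
13.65 board xy mm [-79.3 137.9] z 185.9 phi -4.94 quat [ 0.7369  0.676  -0.0018 -0.0009] [-0.1 -0.2 -1.3]
0.74 [0.487 0.161 0.043] [-0.035  0.126]
0.64 [0.584 0.022 0.058] [ 0.073 -0.005]
top
13.75 board xy mm [-78.  137.3] z 187.3 phi -5.04 quat [ 7.375e-01  6.753e-01 -5.000e-04 -1.000e-04] [ 0.2  0.2 -1.2]
0.73 [ 0.506 -0.022  0.041] [-0.    -0.055]
0.73 [ 0.501 -0.07   0.045] [-0.002 -0.103]
0.72 [0.559 0.107 0.039] [0.041 0.077]
0.65 [0.48  0.156 0.042] [-0.041  0.12 ]
```

In the tool's units: 100 mm is 0.25, 92 mm is 0.23.

send_rows(rows="0 0 0 -0.0025 0 0.0625 -1;0 0 0 -0.0025 0.0025 0.125 -1;0 0 0 -0.0025 0.0025 0.1875 -1;0 0 0 -0.0025 0.0025 0.23 -1;0 0 0 -0.0025 0.0025 0.25 -1;0 0 0 -0.0025 0.0025 0.25 -1;0 0 0 -0.0025 0.02 0.25 -1;0 0 0 -0.0025 0.045 0.25 -1")

```text
time: 14.8
eef_pos: [0.465, 0.1743, 0.0886]
tcp_rot: [0.737, 0.675, 0.001, 0.001]
contact_force: [0.6, 0.4, -1.2]
opening: 0.171
finger_force: 50.9
```

```bash
python3 - <<'E'
from h import *
where()
E
```

```text
14.8 board xy mm [-58.4 137. ] z 88.6 phi -5.02 quat [7.374e-01 6.755e-01 9.000e-04 6.000e-04] [ 0.6  0.4 -1.2]
```

In the tool's units: 63 mm is 0.1575, 58 mm is 0.145.

send_rows(rows="0 0 0 0 0.03 0.0025 -1;0 0 0 0 0.06 0.0025 -1;0 0 0 0 0.09 0.0025 -1;0 0 0 0 0.12 0.0025 -1;0 0 0 0 0.145 0.0025 -1;0 0 0 0 0.1575 0.0025 -1;0 0 0 0 0.1575 0.0025 -1;0 0 0 0 0.145 -0.0625 -1")

```text
time: 15.8
eef_pos: [0.5192, 0.1688, 0.1104]
tcp_rot: [0.737, 0.675, -0.003, -0.002]
contact_force: [0.7, -0.9, -0.8]
opening: 0.17
finger_force: 50.9
```

```bash
python3 - <<'E'
from h import *
where()
for n in("wrist","top","scene"):
  W=ctrl.read_camera(n);print(n);where();save(W,n+"6.png")
  for d in ctrl.look_for(W,"chip1"):
    w=world(W,d["position"]);print(round(d["p"],2),w.round(3),(RB.T@(w[:2]-CB)).round(3))
E
```

```text
15.8 board xy mm [ -3.9 136.1] z 110.4 phi -5.04 quat [ 0.7375  0.6754 -0.0025 -0.0018] [ 0.7 -0.9 -0.8]
wrist
15.85 board xy mm [ -1.4 137. ] z 115.5 phi -5.01 quat [7.373e-01 6.755e-01 9.000e-04 6.000e-04] [1.2 0.7 0.8]
0.95 [0.559 0.111 0.039] [0.041 0.082]
0.86 [0.552 0.152 0.04 ] [0.03  0.122]
top
15.95 board xy mm [ -0.9 136.9] z 113.9 phi -5.01 quat [0.7374 0.6755 0.0014 0.001 ] [ 0.2  0.5 -0.8]
0.73 [0.561 0.107 0.037] [0.043 0.079]
0.65 [ 0.502 -0.068  0.045] [-0.001 -0.101]
0.65 [0.548 0.149 0.039] [0.026 0.119]
0.56 [ 0.506 -0.023  0.043] [-0.001 -0.056]
scene
16.05 board xy mm [ -2.1 136.6] z 112.1 phi -5.02 quat [ 7.374e-01  6.754e-01 -2.000e-04 -1.000e-04] [ 0.5 -0.3 -0.8]
0.53 [ 0.508 -0.023  0.046] [ 0.001 -0.056]
0.49 [0.555 0.143 0.043] [0.034 0.113]
0.42 [0.559 0.101 0.046] [0.041 0.072]
0.23 [ 0.532 -0.019  0.031] [ 0.025 -0.049]
```

In the tool's units: -102 mm is -0.255, -96 mm is -0.24, -74.2 degrees is -0.8244.

send_rows(rows="0 0 0 0 0 -0.075 -1;0 0 -0.1178 -0.04 0.015 -0.1 -1;0 0 -0.2356 -0.08 0.03 -0.1 -1;0 0 -0.3533 -0.12 0.045 -0.1 -1;0 0 -0.4711 -0.16 0.06 -0.1 -1;0 0 -0.5889 -0.2 0.075 -0.1 -1;0 0 -0.7067 -0.24 0.09 -0.1 -1;0 0 -0.8244 -0.255 0.095 -0.1 -1")

```text
time: 17.1
eef_pos: [0.55, 0.0632, 0.1513]
tcp_rot: [0.178, 0.984, -0.0, -0.001]
contact_force: [-0.1, -0.8, -1.8]
opening: 0.168
finger_force: 50.9
```

In the tool's units: -15.8 degrees is -0.1756.

send_rows(rows="0 0 -0.1111 0 0 0 -1;0 0 -0.1756 0 0 0 -1;0 0 -0.1756 0 0 0 -1")

```text
time: 17.48
eef_pos: [0.5498, 0.0641, 0.1515]
tcp_rot: [0.045, 0.999, 0.0, -0.001]
contact_force: [-0.5, 0.7, -1.5]
opening: 0.169
finger_force: 50.9
```

```bash
python3 - <<'E'
from h import *
where()
for i in range(3):W=ctrl.read_camera("top")
where()
E
```

```text
17.48 board xy mm [35.5 34.4] z 151.5 phi 84.89 quat [ 4.45e-02  9.99e-01  0.00e+00 -9.00e-04] [-0.5  0.7 -1.5]
17.62 board xy mm [35.8 34.5] z 152.0 phi 84.9 quat [ 4.45e-02  9.99e-01  0.00e+00 -5.00e-04] [-0.1  0.6 -1.3]
```

In the tool's units: 65 mm is 0.1625, 62 mm is 0.155.

send_rows(rows="0 0 0 0 0 0.0625 -1;0 0 0 0 0 0.125 -1;0 0 0 0 0 0.155 -1;0 0 0 0 0 0.1625 -1;0 0 0 0 0 0.1625 -1;0 0 0 0 0.02 0.1625 -1;0 0 0 0 0.05 0.1625 -1;0 0 0 0 0.08 0.1625 -1")

```text
time: 18.62
eef_pos: [0.5535, 0.097, 0.0881]
tcp_rot: [0.044, 0.999, 0.0, 0.0]
contact_force: [-0.0, -0.1, -1.6]
opening: 0.169
finger_force: 50.9
```

```bash
python3 - <<'E'
from h import *
where()
E
```

```text
18.62 board xy mm [36.3 67.6] z 88.1 phi 84.98 quat [4.38e-02 9.99e-01 1.00e-04 4.00e-04] [-0.  -0.1 -1.6]
```

In the tool's units: 118 mm is 0.295, 105 mm is 0.2625.

send_rows(rows="0 0 0 0 0.0375 0 -1;0 0 0 0 0.075 0 -1;0 0 0 0 0.1125 0 -1;0 0 0 0 0.15 0 -1;0 0 0 0 0.1875 0 -1;0 0 0 0 0.225 0 -1;0 0 0 0 0.2625 0 -1;0 0 0 0 0.295 0 -1")

```text
time: 19.62
eef_pos: [0.5638, 0.2144, 0.0879]
tcp_rot: [0.044, 0.999, -0.0, 0.0]
contact_force: [0.6, -1.3, -0.1]
opening: 0.167
finger_force: 51.1
```

In the tool's units: -260 mm is -0.65, -225 mm is -0.5625.

send_rows(rows="0 0 0 0 0.005 0 -1;0 0 0 0 0 -0.0625 -1;0 0 0 0.0125 -0.025 -0.15 -1;0 0 0 0.025 -0.15 -0.2125 -1;0 0 0 0.0425 -0.2875 -0.2125 -1;0 0 0 0.065 -0.425 -0.2125 -1;0 0 0 0.09 -0.5625 -0.2125 -1;0 0 0 0.09 -0.65 -0.2125 -1")

```text
time: 20.62
eef_pos: [0.5037, -0.0444, 0.1725]
tcp_rot: [0.045, 0.999, -0.0, -0.0]
contact_force: [0.5, -0.2, -1.2]
opening: 0.173
finger_force: 50.9
```

```bash
python3 - <<'E'
from h import *
where()
for n in("top","scene","top"):
  W=ctrl.read_camera(n);print(n);save(W,n+"7.png")
  for d in ctrl.look_for(W,"chip1"):
    w=world(W,d["position"]);print(round(d["p"],2),w.round(3),(RB.T@(w[:2]-CB)).round(3))
where()
E
```

```text
20.62 board xy mm [ -1.2 -77.6] z 172.5 phi 84.84 quat [ 4.50e-02  9.99e-01 -1.00e-04 -2.00e-04] [ 0.5 -0.2 -1.2]
top
0.72 [0.576 0.23  0.014] [0.048 0.202]
0.42 [0.52  0.228 0.026] [-0.008  0.195]
scene
0.67 [ 0.511 -0.077  0.04 ] [ 0.009 -0.11 ]
0.64 [ 0.51  -0.025  0.045] [ 0.003 -0.058]
0.4 [0.578 0.23  0.019] [0.05  0.202]
0.4 [0.529 0.224 0.025] [0.001 0.192]
top
0.7 [0.518 0.228 0.026] [-0.01   0.195]
0.63 [0.578 0.231 0.012] [0.05  0.203]
20.93 board xy mm [ -0.3 -74.8] z 172.5 phi 84.99 quat [ 4.37e-02  9.99e-01  2.00e-04 -2.00e-04] [ 0.4  0.1 -1. ]
```

View pics/top7.png

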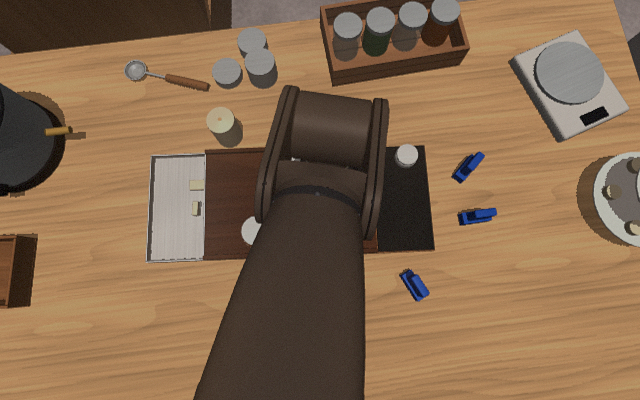

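Bar and T are in the tray: pale pieces at pixels (196,185) and (195,208), both inside the tray outline. Next is the corridor sweep. I'll check the jars from the wrist first.

In the tool's units: -67 mm is -0.1675, -50 mm is -0.125.

send_rows(rows="0 0 0 -0.0025 -0.0625 0 -1;0 0 0 -0.0075 -0.125 0 -1;0 0 0 -0.01 -0.1675 0 -1;0 0 0 -0.01 -0.1675 0 -1;0 0 0 -0.01 -0.1675 0 -1")

```text
time: 21.55
eef_pos: [0.5029, -0.1086, 0.1725]
tcp_rot: [0.044, 0.999, 0.0, -0.0]
contact_force: [0.9, 0.7, -1.3]
opening: 0.167
finger_force: 50.9
```

```bash
python3 - <<'E'
from h import *
for i in range(2): W=ctrl.read_camera("wrist")
where();save(W,"w8.png");im=W["color"][:,:,::-1].copy()
for k in("chip1","jar_a"):
  for d in ctrl.look_for(W,k):
    w=world(W,d["position"]);print(k,round(d["p"],2),w.round(3),(RB.T@(w[:2]-CB)).round(3))
t=np.linspace(0,6.3,60)
for (x,y),h,col in(((.0718,-.0355),.105,(0,0,255)),((-.0677,.0588),.098,(0,255,0))):
    q=[]
    for a in t:
        w=CB+RB@np.array([x+.032*np.cos(a),y+.032*np.sin(a)]);q.append(fpix(W,(*w,h)))
    cv2.polylines(im,[np.array(q).astype(int)],True,col,1)
cv2.imwrite("pics/w8o.png",im)
E
```

```text
21.65 board xy mm [   3.5 -141.6] z 172.5 phi 85.02 quat [ 4.340e-02  9.991e-01  2.000e-04 -1.000e-04] [-0.1  0.1 -1. ]
chip1 0.75 [0.526 0.223 0.025] [-0.002  0.191]
chip1 0.73 [0.575 0.233 0.015] [0.046 0.205]
chip1 0.69 [ 0.503 -0.072  0.044] [ 0.    -0.105]
chip1 0.57 [ 0.507 -0.026  0.043] [ 0.001 -0.059]
jar_a 0.78 [0.443 0.08  0.093] [-0.072  0.041]
jar_a 0.68 [ 0.558 -0.017  0.098] [ 0.051 -0.045]
```

View pics/w8o.png

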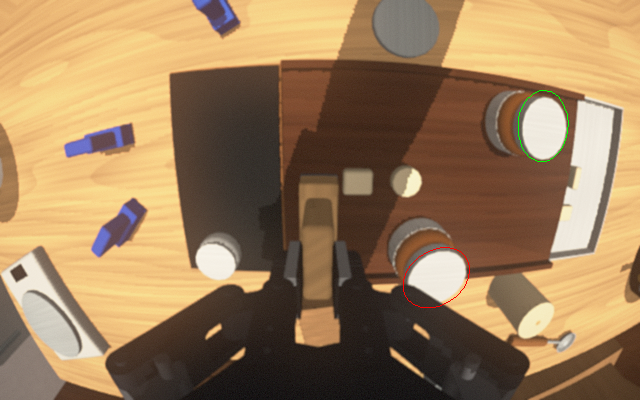

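Both jar lids match the predicted circles, red at (437,276) and green at (543,125). The stub at (357,181) and disc at (406,181) are lined up ahead of the blade. I'll lower and sweep.

send_rows(rows="0 0 0 0.0025 0 0.075 -1;0 0 0 0.0025 0 0.15 -1;0 0 0 0.0025 0 0.2 -1;0 0 0 0.0025 0 0.2125 -1;0 0 0 0.0025 0 0.2125 -1;0 0 0 0.0025 0.02 0.2125 -1;0 0 0 0.0025 0.05 0.2125 -1;0 0 0 0.0025 0.085 0.2125 -1")

```text
time: 22.75
eef_pos: [0.5053, -0.0746, 0.0882]
tcp_rot: [0.044, 0.999, -0.0, 0.0]
contact_force: [-0.2, -0.1, -0.6]
opening: 0.168
finger_force: 50.9
```

In the tool's units: 112 mm is 0.28, 98 mm is 0.245.

send_rows(rows="0 0 0 0 0.035 0 -1;0 0 0 0 0.07 0 -1;0 0 0 0 0.105 0 -1;0 0 0 0 0.14 0 -1;0 0 0 0 0.175 0 -1;0 0 0 0 0.21 0 -1;0 0 0 0 0.245 0 -1;0 0 0 0 0.28 0 -1")

```text
time: 23.75
eef_pos: [0.5148, 0.0371, 0.0876]
tcp_rot: [0.044, 0.999, 0.0, -0.0]
contact_force: [1.0, 0.5, -1.3]
opening: 0.168
finger_force: 50.9
```

```bash
python3 - <<'E'
from h import *
where()
for n in("wrist","scene"):
  W=ctrl.read_camera(n);print(n);save(W,n+"9.png")
  for k in("chip1","jar_a"):
   for d in ctrl.look_for(W,k):
    w=world(W,d["position"]);print(k,round(d["p"],2),w.round(3),(RB.T@(w[:2]-CB)).round(3))
E
```

```text
23.75 board xy mm [3.  4.5] z 87.6 phi 84.97 quat [ 0.0439  0.999   0.     -0.    ] [ 1.   0.5 -1.3]
wrist
chip1 0.83 [0.518 0.09  0.044] [0.001 0.058]
chip1 0.78 [0.525 0.227 0.022] [-0.003  0.195]
chip1 0.74 [0.576 0.23  0.012] [0.048 0.202]
chip1 0.66 [0.514 0.06  0.044] [0.    0.027]
jar_a 0.72 [0.445 0.092 0.095] [-0.071  0.054]
jar_a 0.67 [ 0.548 -0.009  0.062] [ 0.04  -0.038]
jar_a 0.65 [0.518 0.09  0.045] [0.001 0.058]
scene
chip1 0.52 [0.528 0.222 0.024] [-0.    0.19]
chip1 0.51 [0.518 0.096 0.043] [0.001 0.064]
jar_a 0.94 [ 0.59  -0.019  0.091] [ 0.083 -0.045]
```

Both chips are moving squarely ahead of the blade. The rest of the sweep goes faster and further so they drop clear of the T chip.

In the tool's units: 194 mm is 0.485, 130 mm is 0.325.

send_rows(rows="0 0 0 0 0.03 0 -1;0 0 0 0 0.07 0 -1;0 0 0 0 0.12 0 -1;0 0 0 0 0.18 0 -1;0 0 0 0 0.25 0 -1;0 0 0 0 0.325 0 -1;0 0 0 0 0.405 0 -1;0 0 0 0 0.485 0 -1")

```text
time: 25.05
eef_pos: [0.5315, 0.2314, 0.0876]
tcp_rot: [0.044, 0.999, 0.0, -0.0]
contact_force: [-0.3, -0.8, -1.9]
opening: 0.169
finger_force: 50.9
```

In the tool's units: -275 mm is -0.6875, -220 mm is -0.55.

send_rows(rows="0 0 0 0 0.01 0 -1;0 0 0 0 0.01 -0.05 -1;0 0 0 0 -0.0125 -0.15 -1;0 0 0 0 -0.1375 -0.2125 -1;0 0 0 0 -0.275 -0.2125 -1;0 0 0 0 -0.4125 -0.2125 -1;0 0 0 0 -0.55 -0.2125 -1;0 0 0 0 -0.6875 -0.2125 -1")

```text
time: 26.05
eef_pos: [0.5073, -0.0472, 0.1744]
tcp_rot: [0.045, 0.999, -0.0, 0.001]
contact_force: [0.6, -0.1, -1.1]
opening: 0.166
finger_force: 50.9
```

```bash
python3 - <<'E'
from h import *
where()
for n in("top","scene","wrist"):
  W=ctrl.read_camera(n);print(n);save(W,n+"10.png")
  for d in ctrl.look_for(W,"chip1"):
    w=world(W,d["position"]);print(round(d["p"],2),w.round(3),(RB.T@(w[:2]-CB)).round(3))
where()
a=cv2.imread("pics/top10.png")[130:290,130:330];b=cv2.imread("pics/scene10.png")[100:260,300:500]
cv2.imwrite("pics/c10.png",cv2.resize(cv2.hconcat([a,b]),None,fx=2,fy=2,interpolation=2))
E
```

```text
26.05 board xy mm [  2.6 -80.1] z 174.4 phi 84.89 quat [ 4.46e-02  9.99e-01 -4.00e-04  1.20e-03] [ 0.6 -0.1 -1.1]
top
0.68 [0.574 0.23  0.013] [0.045 0.202]
0.63 [0.523 0.281 0.006] [-0.01   0.249]
0.5 [0.518 0.252 0.013] [-0.012  0.219]
0.44 [0.533 0.293 0.014] [-0.001  0.261]
0.39 [ 0.569 -0.219  0.041] [ 0.079 -0.246]
scene
0.72 [ 0.686 -0.113  0.046] [ 0.187 -0.131]
0.57 [0.578 0.23  0.02 ] [0.049 0.202]
0.54 [0.537 0.288 0.018] [0.004 0.256]
0.44 [0.52  0.254 0.015] [-0.01   0.221]
0.37 [ 0.505 -0.207  0.023] [ 0.014 -0.24 ]
wrist
0.79 [0.574 0.233 0.014] [0.045 0.204]
0.63 [0.533 0.228 0.023] [0.005 0.196]
0.61 [0.519 0.249 0.013] [-0.011  0.216]
0.58 [0.533 0.285 0.016] [0.    0.253]
26.35 board xy mm [  2.8 -77.2] z 173.4 phi 84.95 quat [4.41e-02 9.99e-01 0.00e+00 4.00e-04] [-0.5  0.  -0.8]
```

View pics/c10.png

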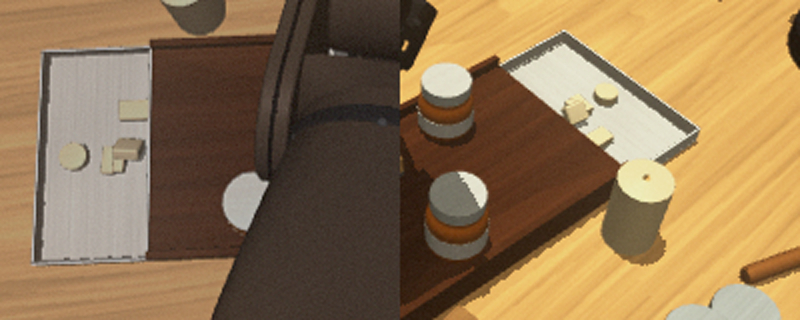

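All four chips are in the tray: bar (133,110), disc (74,156), T and stub around (115-128,150-160) in the left panel. Now I'll return the scraper to its rest.

In the tool's units: -161 mm is -0.4025, -120 mm is -0.3.

send_rows(rows="0 0 0 0.01 -0.1 0 -1;0 0 0 0.02 -0.2 0 -1;0 0 0 0.03 -0.3 0 -1;0 0 0 0.0325 -0.4025 0 -1;0 0 0 0.0325 -0.4025 0.075 -1;0 0 0 0.0325 -0.4025 0.15 -1;0 0 0 0.0325 -0.4025 0.2125 -1;0 0 0 0.0325 -0.4025 0.2125 -1")

```text
time: 27.35
eef_pos: [0.4794, -0.2015, 0.0855]
tcp_rot: [0.043, 0.999, 0.001, -0.002]
contact_force: [-0.7, -0.0, -0.5]
opening: 0.168
finger_force: 50.9
```

In the tool's units: 14 mm is 0.035, 13 mm is 0.0325.

send_rows(rows="0 0 0 0 0 0.02 -1;0 0 0 0 0 0.0325 -1;0 0 0 0 0 0.035 -1;0 0 0 0 0 0.035 -1")

```text
time: 27.85
eef_pos: [0.4808, -0.204, 0.074]
tcp_rot: [0.044, 0.999, -0.0, 0.0]
contact_force: [-0.6, -0.3, -0.2]
opening: 0.169
finger_force: 50.9
```

```bash
python3 - <<'E'
from h import *
where();W=ctrl.read_camera("top");where();W=ctrl.read_camera("top");where()
E
```

```text
27.85 board xy mm [ -10.4 -238.5] z 74.0 phi 84.96 quat [ 4.39e-02  9.99e-01 -2.00e-04  3.00e-04] [-0.6 -0.3 -0.2]
27.9 board xy mm [ -10.3 -238.6] z 74.0 phi 84.96 quat [ 4.39e-02  9.99e-01 -2.00e-04  3.00e-04] [ 0.7  0.4 -1.7]
27.95 board xy mm [ -10.4 -238.6] z 74.0 phi 84.96 quat [ 4.40e-02  9.99e-01 -2.00e-04  3.00e-04] [ 0.3  0.1 -1. ]
```

Another 1 mm down, then release and rise.

In the tool's units: 1 mm is 0.0025.

send_rows(rows="0 0 0 0 0 0.0025 -1;0 0 0 0 0 0.0025 -1;0 0 0 0 0 0.0025 1;0 0 0 0 0 0.0025 1;0 0 0 0 0 0.0025 1;0 0 0 0 0 0.0025 1;0 0 0 0 0 0.0025 1;0 0 0 0 0 0.0025 1")

```text
time: 28.95
eef_pos: [0.4806, -0.2038, 0.0726]
tcp_rot: [0.044, 0.999, 0.0, -0.0]
contact_force: [-0.6, 0.3, 0.4]
opening: 1.0
finger_force: 0.0
```

In the tool's units: -140 mm is -0.35, -130 mm is -0.325.

send_rows(rows="0 0 0 0 0 -0.0375 1;0 0 0 0 0 -0.1125 1;0 0 0 0 0 -0.225 1;0 0 0 0 0 -0.325 1;0 0 0 0.1 0 -0.35 1;0 0 0 0.175 0 -0.35 1;0 0 0 0.175 0 -0.35 1;0 0 0 0.175 0 -0.35 1")

```text
time: 29.95
eef_pos: [0.4115, -0.1979, 0.2134]
tcp_rot: [0.044, 0.999, -0.0, 0.001]
contact_force: [0.2, 0.4, 0.3]
opening: 0.998
finger_force: 0.0
```

```bash
python3 - <<'E'
from h import *
where()
for n in("wrist","top"):
  W=ctrl.read_camera(n);print(n);save(W,n+"11.png")
  for k in("scraper","chip1","jar_a","tin"):
   for d in ctrl.look_for(W,k):
    w=world(W,d["position"]);print(k,round(d["p"],2),w.round(3),(RB.T@(w[:2]-CB)).round(3))
E
```

```text
29.95 board xy mm [ -79.9 -238.4] z 213.4 phi 84.96 quat [ 4.40e-02  9.99e-01 -4.00e-04  8.00e-04] [0.2 0.4 0.3]
wrist
scraper 0.66 [ 0.425 -0.339  0.043] [-0.054 -0.378]
scraper 0.64 [ 0.466 -0.202  0.079] [-0.025 -0.238]
scraper 0.55 [ 0.312 -0.199  0.067] [-0.179 -0.248]
scraper 0.38 [ 0.51  -0.332  0.007] [ 0.03  -0.363]
chip1 0.62 [0.535 0.284 0.015] [0.002 0.252]
chip1 0.54 [0.519 0.247 0.015] [-0.011  0.214]
chip1 0.41 [0.575 0.232 0.014] [0.046 0.203]
chip1 0.28 [ 0.553 -0.018  0.073] [ 0.046 -0.047]
jar_a 0.84 [0.442 0.079 0.084] [-0.074  0.04 ]
jar_a 0.7 [ 0.555 -0.019  0.078] [ 0.047 -0.048]
tin 0.58 [ 0.57  -0.224  0.046] [ 0.08  -0.251]
top
scraper 0.57 [ 0.489 -0.197  0.083] [-0.003 -0.231]
scraper 0.54 [ 0.512 -0.175  0.02 ] [ 0.018 -0.207]
scraper 0.4 [ 0.33  -0.18   0.031] [-0.163 -0.227]
chip1 0.55 [0.529 0.233 0.023] [0.    0.201]
chip1 0.53 [0.518 0.254 0.011] [-0.013  0.221]
chip1 0.45 [0.53  0.291 0.018] [-0.003  0.259]
jar_a 0.79 [0.449 0.092 0.097] [-0.068  0.054]
jar_a 0.74 [ 0.566 -0.008  0.102] [ 0.058 -0.036]
tin 0.98 [ 0.571 -0.22   0.046] [ 0.081 -0.247]
tin 0.41 [0.519 0.282 0.006] [-0.014  0.249]
```

View pics/wrist11.png

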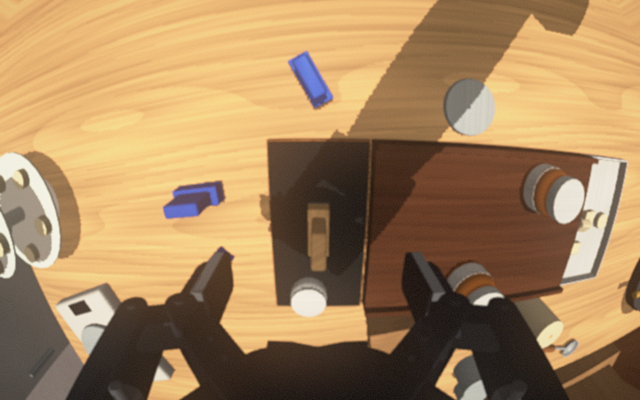

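The scraper stands upright on the rest at (318,237), with the gripper clear and the board empty of chips. Handing in.

```bash
python3 -c "
from plant import ctrl
print(ctrl.sign_off())"
```

```text
the job is handed in; nothing more can be done
None
```

I handed the job in at about 30 s: the last pictures show all four chips in the tray, both jars in place and the scraper upright on its rest, released; the judge's result was not shown.

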